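# Check in three sample vials by tapping their stands' keys in order

### The job

Check the three sample vials in for filtration: with a fingertip, lightly press down the green key on the stand that holds the red-capped vial, then the one at the blue-capped vial, then the one at the black-capped vial, so that each key stays down. Do not press the key of the stand without a vial, and pick nothing up: the stands, the vials and the steel bowl all stay standing where they are.

Things in the scene. Friction and masses are not known exactly. Their poses are not given: they have to be found in the camera images.
- stand_red: the stand that holds the red-capped vial: one of four identical loose check-in stands, 0.4 kg, sole 110 (x) x 60 (y) mm, upper surface 16 to 20 mm high. Origin: centre of the underside; its x axis runs along the stand from the key to the vial pocket, z up. The key's axis is at x = -28 mm, the pocket's at x = +30 mm (21 mm bore, floor 10 mm above the worktop).
- key_red_top (a point): centre of the top of the round green key on the stand that holds the red-capped vial: key 32 mm across, top 34 mm above the worktop when up, 16 mm proud of the black collar round it (8 mm proud when fully down); the point moves with the key.
- key_red (a joint): how far the key on the stand that holds the red-capped vial is pushed down, m: 0 up, 0.008 against its stop. It slides against about 2.5 N of friction, has no spring and stays where it is left. It counts as down beyond 0.004. More than 25 N on it is too hard.
- stand_blue: the stand that holds the blue-capped vial: one of four identical loose check-in stands, 0.4 kg, sole 110 (x) x 60 (y) mm, upper surface 16 to 20 mm high. Origin: centre of the underside; its x axis runs along the stand from the key to the vial pocket, z up. The key's axis is at x = -28 mm, the pocket's at x = +30 mm (21 mm bore, floor 10 mm above the worktop).
- key_blue_top (a point): centre of the top of the round green key on the stand that holds the blue-capped vial: key 32 mm across, top 34 mm above the worktop when up, 16 mm proud of the black collar round it (8 mm proud when fully down); the point moves with the key.
- key_blue (a joint): how far the key on the stand that holds the blue-capped vial is pushed down, m: 0 up, 0.008 against its stop. It slides against about 2.5 N of friction, has no spring and stays where it is left. It counts as down beyond 0.004. More than 25 N on it is too hard.
- stand_black: the stand that holds the black-capped vial: one of four identical loose check-in stands, 0.4 kg, sole 110 (x) x 60 (y) mm, upper surface 16 to 20 mm high. Origin: centre of the underside; its x axis runs along the stand from the key to the vial pocket, z up. The key's axis is at x = -28 mm, the pocket's at x = +30 mm (21 mm bore, floor 10 mm above the worktop).
- key_black_top (a point): centre of the top of the round green key on the stand that holds the black-capped vial: key 32 mm across, top 34 mm above the worktop when up, 16 mm proud of the black collar round it (8 mm proud when fully down); the point moves with the key.
- key_black (a joint): how far the key on the stand that holds the black-capped vial is pushed down, m: 0 up, 0.008 against its stop. It slides against about 2.5 N of friction, has no spring and stays where it is left. It counts as down beyond 0.004. More than 25 N on it is too hard.
- stand_empty: the stand whose vial pocket is empty: one of four identical loose check-in stands, 0.4 kg, sole 110 (x) x 60 (y) mm, upper surface 16 to 20 mm high. Origin: centre of the underside; its x axis runs along the stand from the key to the vial pocket, z up. The key's axis is at x = -28 mm, the pocket's at x = +30 mm (21 mm bore, floor 10 mm above the worktop).
- key_empty_top (a point): centre of the top of the round green key on the stand whose vial pocket is empty: key 32 mm across, top 34 mm above the worktop when up, 16 mm proud of the black collar round it (8 mm proud when fully down); the point moves with the key.
- key_empty (a joint): how far the key on the stand whose vial pocket is empty is pushed down, m: 0 up, 0.008 against its stop. It slides against about 2.5 N of friction, has no spring and stays where it is left. It counts as down beyond 0.004. More than 25 N on it is too hard.
- vial_red: glass vial with a red screw cap, 20 mm across, 45 mm tall, loose, 18 g, standing in its stand's pocket, top 55 mm above the worktop. Origin: centre of its underside, z up.
- vial_blue: glass vial with a blue screw cap, 20 mm across, 45 mm tall, loose, 18 g, standing in its stand's pocket, top 55 mm above the worktop. Origin: centre of its underside, z up.
- vial_black: glass vial with a black screw cap, 20 mm across, 45 mm tall, loose, 18 g, standing in its stand's pocket, top 55 mm above the worktop. Origin: centre of its underside, z up.
- steel_bowl: empty steel bowl, 95 mm across, 39 mm high, loose, standing among the stands; a bystander. Origin: centre of its underside.
There are look-alikes about, which are no part of the job. Leave any brown or yellow look-alike of the vial_red alone.

How it is judged:
On the way, in this order (a step that is already met when the one before it is completed fails the run):
1. the key at the red-capped vial is down, the later ones and the spare still up (value of joint key_red above 0.004 m and value of joint each of key_blue, key_black, key_empty below 0.002 m), for 0.1 s.
2. the key at the blue-capped vial is down, the later ones and the spare still up (value of joint each of key_red, key_blue above 0.004 m and value of joint each of key_black, key_empty below 0.002 m), for 0.1 s.
3. the key at the black-capped vial is down, the later ones and the spare still up (value of joint each of key_red, key_blue, key_black above 0.004 m and value of joint key_empty below 0.002 m), for 0.1 s.
At the end, for the whole second after the job is handed in: The keys at the red, blue and black vials are down (more than 4 mm), the key of the empty stand is up (less than 2 mm); stands flat, at rest and within 20 mm of their start, vials upright in their pockets, bowl within 20 mm of its start (all of step 3 and distance of each of steel_bowl, stand_red, stand_blue, stand_black, stand_empty from where it was at the start of the episode below 0.02 m and angle between each of stand_red, stand_blue, stand_black, stand_empty's own z axis and vertical below 0.1 rad and linear speed of each of stand_red, stand_blue, stand_black, stand_empty below 0.02 m/s and distance of each of vial_red, vial_blue, vial_black from where it was at the start of the episode below 0.03 m and height (world z) of each of vial_red, vial_blue, vial_black below 0.018 m and angle between each of vial_red, vial_blue, vial_black's own z axis and vertical below 0.25 rad); the robot touches nothing.
It fails at once if a key or stand is pushed harder than 25 N (contact force between the fingers and stand_red above 25 N or contact force between the fingers and stand_blue above 25 N or contact force between the fingers and stand_black above 25 N or contact force between the fingers and stand_empty above 25 N).
It fails at once if the spare key, on the stand without a vial, is pushed down (value of joint key_empty above 0.002 m).
It fails at once if a stand is lifted, tipped or shifted by more than 20 mm (distance of any of stand_red, stand_blue, stand_black, stand_empty from where it was at the start of the episode above 0.02 m or height (world z) of any of stand_red, stand_blue, stand_black, stand_empty above 0.008 m or angle between any of stand_red, stand_blue, stand_black, stand_empty's own z axis and vertical above 0.1 rad).
It fails at once if a vial is lifted or knocked over (height (world z) of any of vial_red, vial_blue, vial_black above 0.018 m or angle between any of vial_red, vial_blue, vial_black's own z axis and vertical above 0.25 rad or distance of any of vial_red, vial_blue, vial_black from where it was at the start of the episode above 0.03 m).
It fails at once if the steel bowl is shifted by more than 20 mm (distance of steel_bowl from where it was at the start of the episode above 0.02 m).
It also fails if it takes over 48 s, if anything falls off the work surface, if the arm or the gripper's body presses on something with over 40 N, if the wrist force passes 120 N, or if a joint passes its speed limit or range.

### The arm

A 6-joint arm with a two-finger parallel gripper is mounted at the origin on a cart in front of the work surface, level with it; the furniture and walls round the work are solid. World frame = base frame: x ahead of the robot, y to its left, z up, the work surface at z = 0. Lengths are in m, angles in rad, forces in N, time in s.
With the tool pointing down it reaches from about 0.35 to 0.775 m from the base axis. Payload 7.3 kg.
Tool frame: the origin (TCP) lies between the finger pads; the fingertips stand robot.tcp_to_tips ahead of it and the grasp point (between the pads) lies 2 mm behind it (robot.tcp_to_tips is the distance from the TCP to the fingertips, in m); y points along the fingers, x is the direction in which the jaws open and shut, and the axes are right-handed (so a half turn about y gives the same grasp; the last joint's range is limited). The gripper opens to 92 mm and grips with 3 to 60 N. Pads are 19 mm wide; open, the fingers measure 130 mm over their backs; the gripper's body (75 mm by 190 mm) begins 47 mm behind the grasp point.
Start: joints at [-1.482, 0.342, 1.524, -0, 1.275, -0.146], TCP at [0.122, -0.511, 0.244] pointing down, gripper open.
Joint ranges: [-2.53, 2.53], [-0.77, 2.02], [0.04, 2.7], [-1, 4.14], [0.28, 2.66], [-3.11, 3.11]. Speed limits (rad/s): [2.57, 2.57, 3.14, 3.14, 3.14, 3.14].

### API

Orientations are given as [roll, pitch, yaw] about the fixed x, y, z axes, in that order (R = Rz(yaw) Ry(pitch) Rx(roll)).
In Python, from cell import status, read_camera, get_calibration, robot gives the robot as it stands.
- The arm moves only by the shell command python3 -m creep 'ROWS' [FORCE]. ROWS is JSON, a list of rows, each an object of numbers: "dx", "dy", "dz": the shift along the tool's x, y, z in m; "rx", "ry", "rz": the turn, a rotation vector about the tool's x, y, z in rad; "gripper": the opening, from 0 (shut) to 1 (fully open). A call has 1 to 20 rows; each row is the pose to reach, as a shift and turn from the pose commanded when the call began, along the tool's axes at that moment; what a row does not reach only later rows make up. A row lasts 1/8 s, in which the tool goes at most 62.5 mm and 10.7 degrees, less where a joint would pass 70% of its speed; a pose out of reach is approached as far as the arm can. A call with a gripper value outside its range is refused whole. The fingers move at their own pace and stop on an object; FORCE is the grip in N (left out, the last holds). Time passes only in rows, so rows that repeat a pose let the fingers close. It gives the time, the measured TCP pose, the force and the opening at its end, in the units of the state.
- status.observe(): the state, without advancing time (a new reading comes with each control period).
- read_camera(name): name is "scene" or "top"; returns (picture, depth): 480x640x3 uint8, red, green, blue; 480x640 float32, m along the optical axis (not along the pixel's ray), 0 where there is no reading.
- get_calibration(name): a dict with "fx", "fy", "cx", "cy" (pixels), "xyz" and "rotation" of the camera in the world. Camera axes: x right, y down, z forward; pixel columns grow to the right and rows downward; lengths in m; the calibration is good to about 2 mm. A picture is of the moment at which its call begins. get_calibration takes no time and is no camera call.
- robot.hand_in(): hands the job in, once; it reports no verdict.
The state is a dict: "time": time; "qpos": joint angles; "qvel": joint speeds; "joint_efforts": joint torques, N m; "tool_pos": TCP position; "tool_rot": TCP orientation; "contact_force": force on the tool from outside, world axes, zero at the start; "torque": the same for the moment, N m; "opening": finger opening in m.
Only numpy, scipy, OpenCV 4.12 (cv2) and the standard library are available. Lean on these libraries where they do the work, as an engineer would, in place of code of your own. Each camera call takes 0.05 s, during which the arm holds its last target.

## Working session

There is one attempt and no reset: what is moved stays moved. The work goes in short steps, Python scripts to look and compute and a shell command to move; the robot and the scene stay as the last step left them, time stands still between calls to the robot, and variables do not carry over. Pictures are saved under pics/ and viewed, and the job is handed in when it is done.

```bash
mkdir -p pics; ls
python3 - <<'E'
from cell import status, read_camera, get_calibration, robot
import cv2,numpy as np
for n in("scene","top"):
    p,d=read_camera(n); cv2.imwrite(f"pics/{n}0.png",p[:,:,::-1]); np.save(f"{n}0.npy",d); np.save(f"{n}0p.npy",p)
    print(get_calibration(n))
s=status.observe(); print(s, robot.tcp_to_tips)
E
```

```text
pics
{'fx': 503.6705055224293, 'fy': 503.6705055224293, 'cx': 318.46920678941785, 'cy': 241.32339758976426, 'xyz': array([0.08630164, 0.82684064, 0.50774031]), 'rotation': array([-2.06066437, -0.01595176, -2.64501117])}
{'fx': 489.956449121481, 'fy': 489.956449121481, 'cx': 321.5272155406641, 'cy': 237.07912006086758, 'xyz': array([0.33661068, 0.07119032, 1.18967527]), 'rotation': array([-3.01522713, -0.00770047, -1.59254964])}
{'time': 0.1, 'qpos': array([-1.48199754e+00,  3.42661236e-01,  1.52491079e+00,  1.35146518e-05,
        1.27540996e+00, -1.45979175e-01]), 'qvel': array([-7.67072302e-04, -1.78554654e-03, -2.89825926e-03,  4.84211068e-05,
       -2.13527861e-03,  1.42388645e-03]), 'joint_efforts': array([ 1.51108699e-03, -4.32004380e+01, -2.44694495e+01,  7.19150389e-02,
        5.26365254e-02, -6.00066232e-05]), 'tool_pos': array([ 0.12213504, -0.51024863,  0.24311393]), 'tool_rot': array([-1.57058145e+00,  1.37267077e-03, -1.33602216e+00]), 'contact_force': array([-0.66323135,  0.30688557,  0.09440568]), 'torque': array([-0.02496873, -0.00653855,  0.03033493]), 'opening': 0.09172188621002934} 0.017
```

View pics/scene0.png

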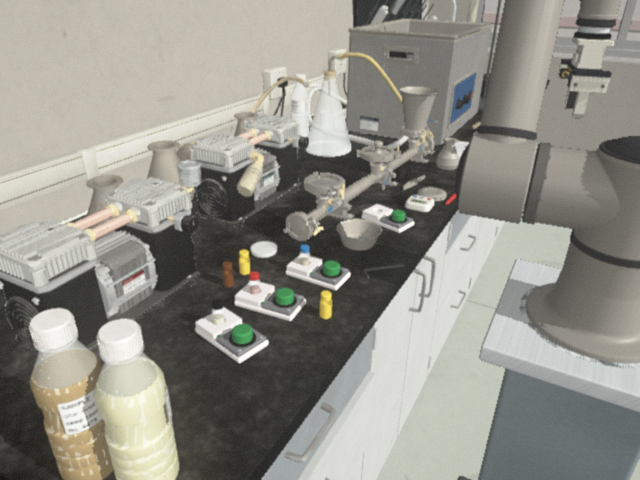

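View pics/top0.png

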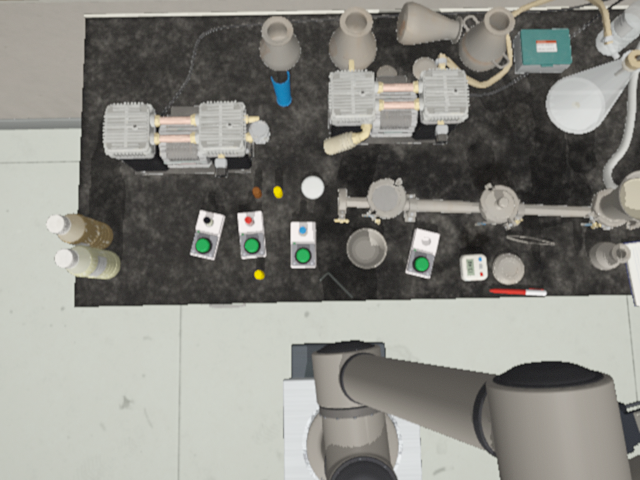

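Scene view: green keys at (284,296) by the red cap (255,277), at (331,268) by the blue cap (305,250), and at (241,335) by the black cap (218,304). The key at (398,215) is on the stand with no coloured cap. In the top view these are (251,245), (303,255), (203,245) and (422,263). The yellow and brown look-alikes stand loose at (278,192), (259,274) and (256,192). Next I measure these and make an enlarged crop to confirm.

```bash
cat > h.py <<'E'
import numpy as np,cv2
from scipy.spatial.transform import Rotation as R
from cell import get_calibration
def ray(n,u,v):
    c=get_calibration(n); r=R.from_euler('xyz',c['rotation']).as_matrix()
    return c['xyz'], r@np.array([(u-c['cx'])/c['fx'],(v-c['cy'])/c['fy'],1.])
def onplane(n,u,v,z):
    o,d=ray(n,u,v); return o+d*(z-o[2])/d[2]
def greens(n,p):
    h=cv2.cvtColor(p,cv2.COLOR_RGB2HSV)
    m=cv2.inRange(h,(50,120,40),(80,255,255))
    k,l,s,c=cv2.connectedComponentsWithStats(m)
    return [(c[i],s[i],l==i) for i in range(1,k) if s[i][4]>60]
E
python3 - <<'E'
from h import *
for n in("top","scene"):
    p=np.load(n+"0p.npy");d=np.load(n+"0.npy")
    for c,s,m in greens(n,p):
        z=np.median(d[m&(d>0)]); o,r=ray(n,*c)
        print(n,c.round(1),s, "depthpt",(o+r*z).round(4),"plane",onplane(n,*c,.034).round(4))
p=np.load("top0p.npy")
a=cv2.resize(p[180:290,180:450],None,fx=2.9,fy=2.9,interpolation=2)
q=np.load("scene0p.npy"); b=cv2.resize(q[195:365,185:425],None,fx=2.9,fy=2.9*.55*.98,interpolation=2)
b=cv2.resize(b,(a.shape[1],600-a.shape[0]))
cv2.imwrite("pics/crop.png",np.vstack([a,b])[:,:,::-1])
for n,u,v,z in(("red",249,221,.055),("blue",303,230,.055),("black",208,220,.055),("emptypocket",426,240,.018)): print(n,onplane("top",u,v,z))
E
```

```text
top [202.6 245.1] [196 238  14  15 167] depthpt [0.47   0.3412 0.0336] plane [0.4699 0.3411 0.034 ]
top [251.6 245.1] [245 238  14  15 164] depthpt [0.4674 0.2254 0.0336] plane [0.4674 0.2253 0.034 ]
top [302.6 255.1] [296 248  14  15 162] depthpt [0.4411 0.1049 0.0339] plane [0.4411 0.1049 0.034 ]
top [421.1 263.7] [414 257  15  14 162] depthpt [ 0.415  -0.175   0.0337] plane [ 0.415 -0.175  0.034]
scene [399.1 215. ] [393 210  12  11  98] depthpt [ 0.4101 -0.1681  0.0293] plane [ 0.4069 -0.1583  0.034 ]
scene [332.  267.6] [324 261  16  15 178] depthpt [0.4365 0.1124 0.0296] plane [0.4332 0.119  0.034 ]
scene [285.3 296.1] [277 289  17  16 203] depthpt [0.4619 0.234  0.0297] plane [0.4586 0.2393 0.034 ]
scene [242.9 333.5] [233 325  20  19 285] depthpt [0.4647 0.3498 0.0299] plane [0.4615 0.3538 0.034 ]
red [0.52201574 0.2282935  0.055     ]
blue [0.49812384 0.10226764 0.055     ]
black [0.52635216 0.32412729 0.055     ]
emptypocket [ 0.47289684 -0.19294339  0.018     ]
```

View pics/crop.png

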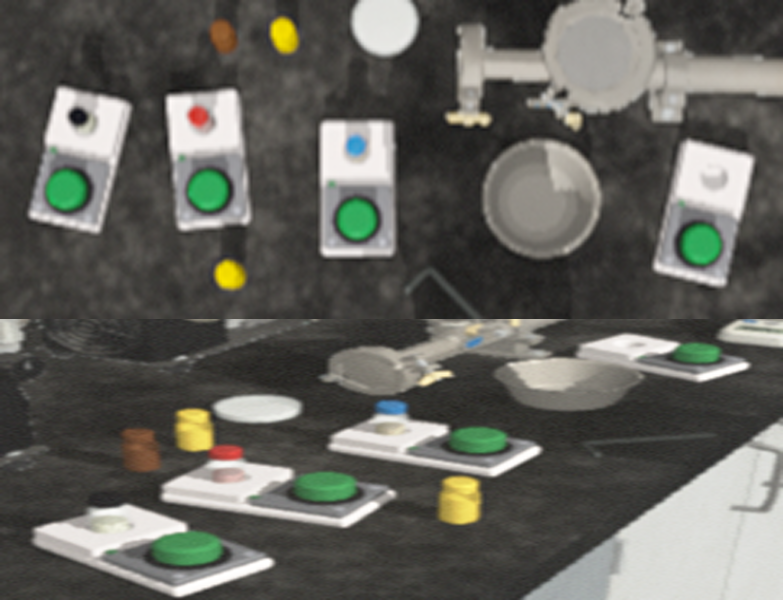

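The enlarged crop confirms the stands by cap colour: in the upper half, black at (78,117), red (199,117), blue (356,146), and the bare pocket at (713,175). Key heights of 34 mm agree. Next I check obstacle heights along the way and compute the shifts.

Run:
```python
from h import *
from cell import status
s=status.observe(); M=R.from_euler('xyz',s['tool_rot']).as_matrix(); print(M.round(3))
d=np.load("top0.npy"); c=get_calibration("top"); r=R.from_euler('xyz',c['rotation']).as_matrix()
v,u=np.mgrid[:480,:640]
P=(np.stack([(u-c['cx'])/c['fx'],(v-c['cy'])/c['fy'],np.ones_like(d)],-1)*d[...,None])@r.T+c['xyz']
P=P[d>0]
print("rows x .2...8, cols y .7..-.6")
for x in np.arange(.3,.8,.05):
    print(round(x,2),[int(1000*max([*P[(abs(P[:,0]-x)<.025)&(abs(P[:,1]-y)<.025)][:,2],-.01])) for y in np.arange(.6,-.61,-.1/2)])
for n,k in dict(red=(.468,.226),blue=(.442,.105),black=(.471,.343)).items():
    print(n,(M.T@(np.array([*k,.12])-s['tool_pos'])).round(4), [ (np.array(k)).round(3)])
via=np.array([.36,-.32,.24]);print("via",(M.T@(via-s['tool_pos'])).round(4))
```

```text
[[ 0.233 -0.     0.973]
 [-0.973  0.001  0.233]
 [-0.001 -1.     0.   ]]
rows x .2...8, cols y .7..-.6
0.3 [-10, -10, -10, -10, -10, -10, -10, -10, -10, -10, -10, -10, -10, -10, -10, -10, -10, -10, -10, -10, -10, -10, -10, -10, -10]
0.35 [7, 6, 6, 6, 6, 8, 8, 6, 7, 7, 5, 6, 9, 6, 7, 7, 7, 6, 14, 13, 16, 16, 9, 6, 5]
0.4 [213, 210, 8, 9, 7, 6, 6, 7, 49, 20, 21, 9, 44, 43, 46, 38, 39, 16, 24, 22, 19, 12, 6, 6, 93]
0.45 [212, 213, 7, 7, 13, 39, 23, 38, 38, 20, 41, 10, 43, 26, 43, 38, 39, 11, 23, 22, 16, 16, 13, 5, 90]
0.5 [213, 167, 6, 7, 7, 61, 57, 60, 57, 25, 59, 45, 60, 124, 117, 24, 27, 6, 117, 117, 121, 43, 54, 224, 219]
0.55 [160, 6, 6, 8, 7, 58, 57, 58, 54, 6, 6, 6, 77, 118, 118, 117, 58, 58, 117, 138, 115, 57, 59, 225, 218]
0.6 [7, 7, 7, 6, 6, 7, 163, 165, 49, 50, 17, 18, 73, 116, 117, 110, 7, 6, 117, 115, 5, 6, 8, 222, 223]
0.65 [7, 7, 192, 192, 179, 127, 189, 192, 214, 210, 14, 138, 151, 8, 7, 6, 160, 8, 7, 6, 6, 7, 9, 7, 6]
0.7 [7, 5, 192, 192, 183, 179, 192, 192, 213, 212, 6, 184, 183, 184, 121, 180, 183, 184, 5, 5, 7, 7, 6, 6, 6]
0.75 [7, -10, 191, 192, 185, 180, 192, 193, 182, 6, 8, 189, 193, 191, 178, 190, 192, 193, 6, 6, 7, 7, 19, 147, 166]
red [-0.6354  0.1241  0.5076] [array([0.468, 0.226])]
blue [-0.5238  0.1239  0.4542] [array([0.442, 0.105])]
black [-0.7485  0.1243  0.5378] [array([0.471, 0.343])]
via [-0.1297  0.0034  0.2756]
```

```bash
python3 -m creep '[{"dx":-0.02,"dz":0.04,"gripper":0},{"dx":-0.04,"dz":0.085,"gripper":0},{"dx":-0.065,"dz":0.135,"gripper":0},{"dx":-0.085,"dz":0.185,"gripper":0},{"dx":-0.11,"dz":0.23,"gripper":0},{"dx":-0.13,"dz":0.275,"gripper":0},{"dx":-0.18,"dz":0.3,"gripper":0},{"dx":-0.23,"dz":0.32,"gripper":0},{"dx":-0.28,"dz":0.345,"gripper":0},{"dx":-0.33,"dz":0.37,"gripper":0},{"dx":-0.38,"dz":0.39,"gripper":0},{"dx":-0.43,"dz":0.41,"gripper":0},{"dx":-0.48,"dz":0.435,"gripper":0},{"dx":-0.53,"dz":0.46,"gripper":0},{"dx":-0.58,"dz":0.485,"gripper":0},{"dx":-0.61,"dz":0.5,"gripper":0},{"dx":-0.635,"dz":0.508,"gripper":0},{"dx":-0.635,"dz":0.508,"gripper":0},{"dx":-0.635,"dz":0.508,"gripper":0},{"dx":-0.635,"dz":0.508,"gripper":0}]' 20
python3 - <<'E'
from h import *
from cell import status,read_camera
s=status.observe();print(s['time'],s['tool_pos'],s['tool_rot'],s['opening'],s['contact_force'])
for n in("scene","top"):
    p,d=read_camera(n); cv2.imwrite(f"pics/{n}1.png",p[:,:,::-1])
E
```

```text
0.1 [ 0.12213504 -0.51024863  0.24311393] [-1.57058145e+00  1.37267077e-03 -1.33602216e+00] 0.09172188621002934 [-0.66323135  0.30688557  0.09440568]invalid input at $[0]: expected keys dx, dy, dz, rx, ry, rz, gripper
```

View pics/scene1.png

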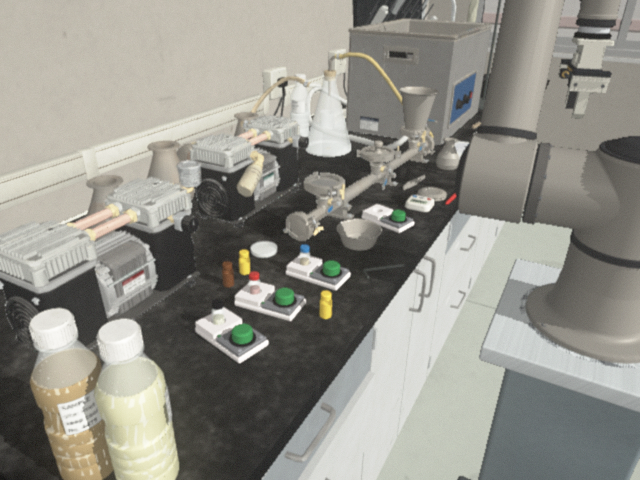

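The arm has not moved: the call was refused because every row needs all seven keys.

```bash
python3 -m creep '[{"dx":-0.02,"dy":0,"dz":0.04,"rx":0,"ry":0,"rz":0,"gripper":0},{"dx":-0.04,"dy":0,"dz":0.085,"rx":0,"ry":0,"rz":0,"gripper":0},{"dx":-0.065,"dy":0,"dz":0.135,"rx":0,"ry":0,"rz":0,"gripper":0},{"dx":-0.085,"dy":0,"dz":0.185,"rx":0,"ry":0,"rz":0,"gripper":0},{"dx":-0.11,"dy":0,"dz":0.23,"rx":0,"ry":0,"rz":0,"gripper":0},{"dx":-0.13,"dy":0,"dz":0.275,"rx":0,"ry":0,"rz":0,"gripper":0},{"dx":-0.18,"dy":0,"dz":0.3,"rx":0,"ry":0,"rz":0,"gripper":0},{"dx":-0.23,"dy":0,"dz":0.32,"rx":0,"ry":0,"rz":0,"gripper":0},{"dx":-0.28,"dy":0,"dz":0.345,"rx":0,"ry":0,"rz":0,"gripper":0},{"dx":-0.33,"dy":0,"dz":0.37,"rx":0,"ry":0,"rz":0,"gripper":0},{"dx":-0.38,"dy":0,"dz":0.39,"rx":0,"ry":0,"rz":0,"gripper":0},{"dx":-0.43,"dy":0,"dz":0.41,"rx":0,"ry":0,"rz":0,"gripper":0},{"dx":-0.48,"dy":0,"dz":0.435,"rx":0,"ry":0,"rz":0,"gripper":0},{"dx":-0.53,"dy":0,"dz":0.46,"rx":0,"ry":0,"rz":0,"gripper":0},{"dx":-0.58,"dy":0,"dz":0.485,"rx":0,"ry":0,"rz":0,"gripper":0},{"dx":-0.61,"dy":0,"dz":0.5,"rx":0,"ry":0,"rz":0,"gripper":0},{"dx":-0.635,"dy":0,"dz":0.508,"rx":0,"ry":0,"rz":0,"gripper":0},{"dx":-0.635,"dy":0,"dz":0.508,"rx":0,"ry":0,"rz":0,"gripper":0},{"dx":-0.635,"dy":0,"dz":0.508,"rx":0,"ry":0,"rz":0,"gripper":0}]' 20
python3 - <<'E'
from h import *
from cell import status,read_camera
s=status.observe();print(s['time'],s['tool_pos'],s['tool_rot'],s['opening'],s['contact_force'])
for n in("scene","top"):
    p,d=read_camera(n); cv2.imwrite(f"pics/{n}2.png",p[:,:,::-1])
E
```

```text
time: 2.58
tool_pos: [0.4683, 0.2245, 0.2435]
tool_rot: [-1.571, -0.001, -1.336]
contact_force: [-0.3, -0.4, -0.4]
opening: 0.0006
2.575 [0.46829245 0.22452837 0.24348222] [-1.57148006e+00 -5.09341412e-04 -1.33592033e+00] 0.000611643458800806 [-0.28156479 -0.39257905 -0.35545803]
```

View pics/scene2.png

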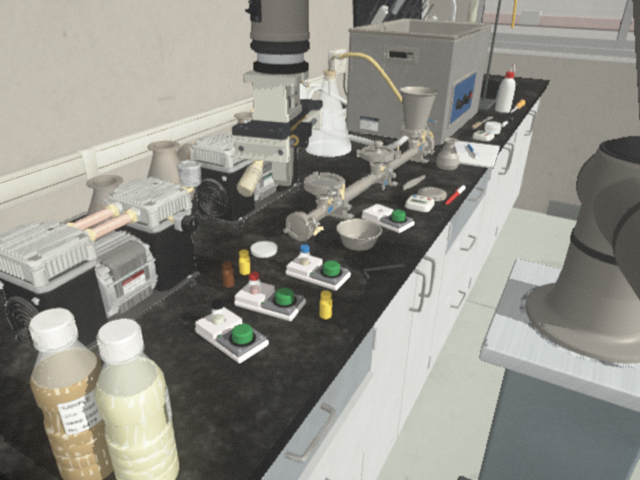

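The picture shows the shut gripper hanging around (265,165), above the red stand; no stand has moved. Now I descend to about 10 mm above the key, then check again.

```bash
python3 -m creep '[{"dx":0,"dy":0.04,"dz":0,"rx":0,"ry":0,"rz":0,"gripper":0},{"dx":0,"dy":0.08,"dz":0,"rx":0,"ry":0,"rz":0,"gripper":0},{"dx":0,"dy":0.12,"dz":0,"rx":0,"ry":0,"rz":0,"gripper":0},{"dx":0,"dy":0.15,"dz":0,"rx":0,"ry":0,"rz":0,"gripper":0},{"dx":0,"dy":0.17,"dz":0,"rx":0,"ry":0,"rz":0,"gripper":0},{"dx":0,"dy":0.18,"dz":0,"rx":0,"ry":0,"rz":0,"gripper":0},{"dx":0,"dy":0.18,"dz":0,"rx":0,"ry":0,"rz":0,"gripper":0}]'
python3 - <<'E'
from h import *
from cell import status,read_camera
p,d=read_camera("scene"); cv2.imwrite("pics/s3.png",cv2.resize(p[180:380,160:420],None,fx=3,fy=3)[:,:,::-1])
E
```

```text
time: 3.55
tool_pos: [0.4685, 0.2246, 0.0636]
tool_rot: [-1.571, -0.0, -1.337]
contact_force: [-0.2, 0.5, -0.7]
opening: -0.0
```

View pics/s3.png

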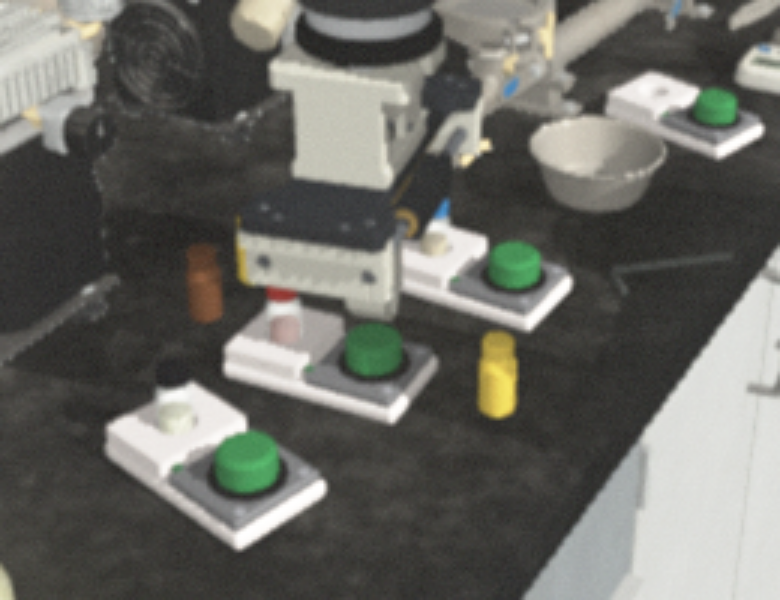

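The crop shows the shut fingertips at (370,305), just above the red stand's key at (373,350), clear of the vial. Now a slow press.

```bash
python3 -m creep '[{"dx":0,"dy":0.004,"dz":0,"rx":0,"ry":0,"rz":0,"gripper":0},{"dx":0,"dy":0.008,"dz":0,"rx":0,"ry":0,"rz":0,"gripper":0},{"dx":0,"dy":0.01,"dz":0,"rx":0,"ry":0,"rz":0,"gripper":0},{"dx":0,"dy":0.012,"dz":0,"rx":0,"ry":0,"rz":0,"gripper":0},{"dx":0,"dy":0.013,"dz":0,"rx":0,"ry":0,"rz":0,"gripper":0},{"dx":0,"dy":0.014,"dz":0,"rx":0,"ry":0,"rz":0,"gripper":0},{"dx":0,"dy":0.015,"dz":0,"rx":0,"ry":0,"rz":0,"gripper":0},{"dx":0,"dy":0.015,"dz":0,"rx":0,"ry":0,"rz":0,"gripper":0}]'
```

```text
time: 4.6
tool_pos: [0.4685, 0.2252, 0.0486]
tool_rot: [-1.571, -0.0, -1.336]
contact_force: [-1.1, 0.8, 1.1]
opening: 0.0007
```

```bash
python3 -m creep '[{"dx":0,"dy":0.001,"dz":0,"rx":0,"ry":0,"rz":0,"gripper":0},{"dx":0,"dy":0.002,"dz":0,"rx":0,"ry":0,"rz":0,"gripper":0},{"dx":0,"dy":0.003,"dz":0,"rx":0,"ry":0,"rz":0,"gripper":0},{"dx":0,"dy":0.0035,"dz":0,"rx":0,"ry":0,"rz":0,"gripper":0}]'
```

```text
time: 5.1
tool_pos: [0.4685, 0.2251, 0.0451]
tool_rot: [-1.571, -0.0, -1.336]
contact_force: [-1.3, 0.2, 1.9]
opening: 0.0005
```

```bash
python3 -m creep '[{"dx":0,"dy":0.0005,"dz":0,"rx":0,"ry":0,"rz":0,"gripper":0},{"dx":0,"dy":0.001,"dz":0,"rx":0,"ry":0,"rz":0,"gripper":0},{"dx":0,"dy":0.001,"dz":0,"rx":0,"ry":0,"rz":0,"gripper":0}]'
python3 -m creep '[{"dx":0,"dy":-0.01,"dz":0,"rx":0,"ry":0,"rz":0,"gripper":0},{"dx":0,"dy":-0.03,"dz":0,"rx":0,"ry":0,"rz":0,"gripper":0},{"dx":0,"dy":-0.05,"dz":0,"rx":0,"ry":0,"rz":0,"gripper":0},{"dx":0,"dy":-0.08,"dz":0,"rx":0,"ry":0,"rz":0,"gripper":0},{"dx":0,"dy":-0.08,"dz":0,"rx":0,"ry":0,"rz":0,"gripper":0}]'
python3 - <<'E'
from h import *
from cell import status,read_camera
p,d=read_camera("scene"); cv2.imwrite("pics/s4.png",cv2.resize(p[180:380,160:420],None,fx=3,fy=3)[:,:,::-1])
for c,s,m in greens("scene",p): print(c.round(1),s)
s=status.observe(); M=R.from_euler('xyz',s['tool_rot']).as_matrix();print(s['tool_pos'],s['contact_force'])
for n,k in dict(blue=(.442,.105),black=(.471,.343)).items(): print(n,(M.T@(np.array([*k,.124])-s['tool_pos'])).round(4))
E
```

```text
time: 5.48
tool_pos: [0.4685, 0.2252, 0.0441]
tool_rot: [-1.571, -0.0, -1.336]
contact_force: [0.4, 0.2, 0.7]
opening: 0.0007
time: 6.1
tool_pos: [0.47, 0.2255, 0.1267]
tool_rot: [-1.565, 0.0, -1.336]
contact_force: [0.9, -0.1, -0.4]
opening: 0.0007
[399.3 215.2] [393 210  12  11  95]
[331.8 268. ] [324 261  16  15 177]
[242.8 333.6] [232 325  21  19 291]
[0.46906128 0.22525485 0.12525512] [ 0.38437398 -0.35382305 -0.66385907]
blue [ 0.1107  0.0011 -0.0543]
black [-0.1141  0.0013  0.0293]
```

View pics/s4.png

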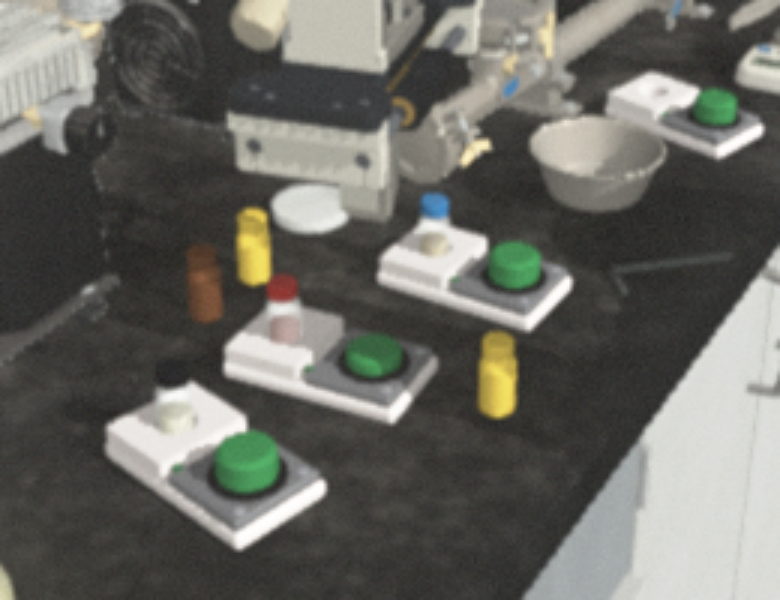

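The red stand's key at (373,355) is now clearly lower than its neighbours, the stand has not moved, and the vial is upright. Next is blue, at the same height, then a descent to z = 0.064.

```bash
python3 -m creep '[{"dx":0.03,"dy":0,"dz":-0.015,"rx":0,"ry":0,"rz":0,"gripper":0},{"dx":0.06,"dy":0,"dz":-0.03,"rx":0,"ry":0,"rz":0,"gripper":0},{"dx":0.09,"dy":0,"dz":-0.044,"rx":0,"ry":0,"rz":0,"gripper":0},{"dx":0.111,"dy":0,"dz":-0.054,"rx":0,"ry":0,"rz":0,"gripper":0},{"dx":0.111,"dy":0.02,"dz":-0.054,"rx":0,"ry":0,"rz":0,"gripper":0},{"dx":0.111,"dy":0.04,"dz":-0.054,"rx":0,"ry":0,"rz":0,"gripper":0},{"dx":0.111,"dy":0.055,"dz":-0.054,"rx":0,"ry":0,"rz":0,"gripper":0},{"dx":0.111,"dy":0.06,"dz":-0.054,"rx":0,"ry":0,"rz":0,"gripper":0},{"dx":0.111,"dy":0.06,"dz":-0.054,"rx":0,"ry":0,"rz":0,"gripper":0},{"dx":0.111,"dy":0.06,"dz":-0.054,"rx":0,"ry":0,"rz":0,"gripper":0}]'
python3 - <<'E'
from h import *
from cell import status,read_camera
p,d=read_camera("scene"); cv2.imwrite("pics/s5.png",cv2.resize(p[180:380,160:420],None,fx=3,fy=3)[:,:,::-1])
E
```

```text
time: 7.4
tool_pos: [0.442, 0.1047, 0.0646]
tool_rot: [-1.57, -0.0, -1.336]
contact_force: [0.1, 0.0, -0.0]
opening: 0.0007
```

View pics/s5.png

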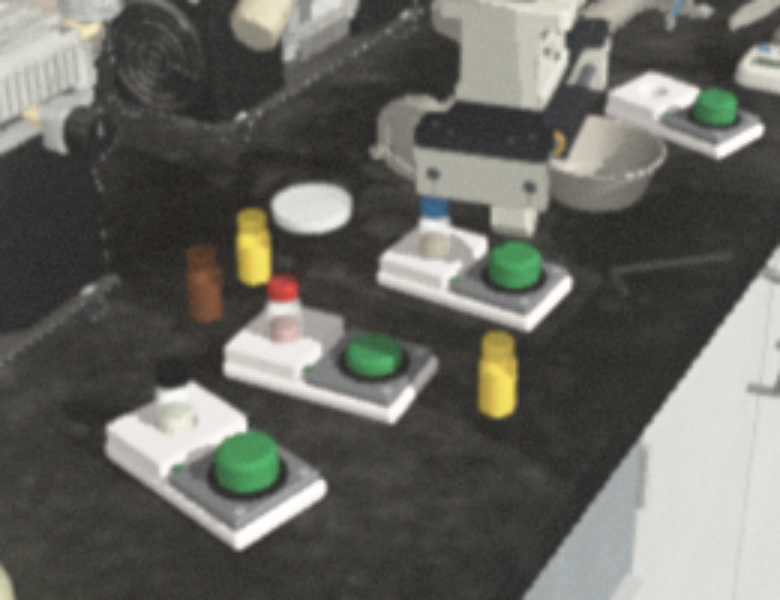

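The fingertips at (513,228) are right above the blue stand's key at (515,265), and everything else is unchanged. I press 20.5 mm down, to z = 0.044.

```bash
python3 -m creep '[{"dx":0,"dy":0.005,"dz":0,"rx":0,"ry":0,"rz":0,"gripper":0},{"dx":0,"dy":0.01,"dz":0,"rx":0,"ry":0,"rz":0,"gripper":0},{"dx":0,"dy":0.012,"dz":0,"rx":0,"ry":0,"rz":0,"gripper":0},{"dx":0,"dy":0.013,"dz":0,"rx":0,"ry":0,"rz":0,"gripper":0},{"dx":0,"dy":0.014,"dz":0,"rx":0,"ry":0,"rz":0,"gripper":0},{"dx":0,"dy":0.015,"dz":0,"rx":0,"ry":0,"rz":0,"gripper":0},{"dx":0,"dy":0.016,"dz":0,"rx":0,"ry":0,"rz":0,"gripper":0},{"dx":0,"dy":0.017,"dz":0,"rx":0,"ry":0,"rz":0,"gripper":0},{"dx":0,"dy":0.018,"dz":0,"rx":0,"ry":0,"rz":0,"gripper":0}]'
python3 -m creep '[{"dx":0,"dy":0.001,"dz":0,"rx":0,"ry":0,"rz":0,"gripper":0},{"dx":0,"dy":0.002,"dz":0,"rx":0,"ry":0,"rz":0,"gripper":0},{"dx":0,"dy":0.002,"dz":0,"rx":0,"ry":0,"rz":0,"gripper":0}]'
python3 -m creep '[{"dx":0,"dy":-0.01,"dz":0,"rx":0,"ry":0,"rz":0,"gripper":0},{"dx":0,"dy":-0.03,"dz":0,"rx":0,"ry":0,"rz":0,"gripper":0},{"dx":0,"dy":-0.05,"dz":0,"rx":0,"ry":0,"rz":0,"gripper":0},{"dx":0,"dy":-0.08,"dz":0,"rx":0,"ry":0,"rz":0,"gripper":0},{"dx":0,"dy":-0.08,"dz":0,"rx":0,"ry":0,"rz":0,"gripper":0},{"dx":0,"dy":-0.08,"dz":0,"rx":0,"ry":0,"rz":0,"gripper":0}]'
python3 - <<'E'
from h import *
from cell import status,read_camera
p,d=read_camera("scene"); cv2.imwrite("pics/s6.png",cv2.resize(p[180:380,160:420],None,fx=3,fy=3)[:,:,::-1])
s=status.observe(); M=R.from_euler('xyz',s['tool_rot']).as_matrix();print(s['tool_pos'],s['contact_force'])
for n,k in dict(black=(.471,.343)).items(): print(n,(M.T@(np.array([*k,.124])-s['tool_pos'])).round(4))
E
```

```text
time: 8.57
tool_pos: [0.4416, 0.1046, 0.0461]
tool_rot: [-1.571, -0.0, -1.336]
contact_force: [-1.7, -0.3, 2.9]
opening: 0.0004
time: 8.95
tool_pos: [0.4421, 0.1047, 0.0441]
tool_rot: [-1.57, -0.0, -1.336]
contact_force: [0.3, -0.2, -0.2]
opening: 0.0003
time: 9.7
tool_pos: [0.4416, 0.1046, 0.124]
tool_rot: [-1.571, -0.0, -1.336]
contact_force: [-0.1, 0.3, -0.1]
opening: 0.0005
[0.4413268  0.10459352 0.123614  ] [-0.39539637 -0.34717399 -0.69811233]
black [-0.225  -0.0005  0.0843]
```

View pics/s6.png

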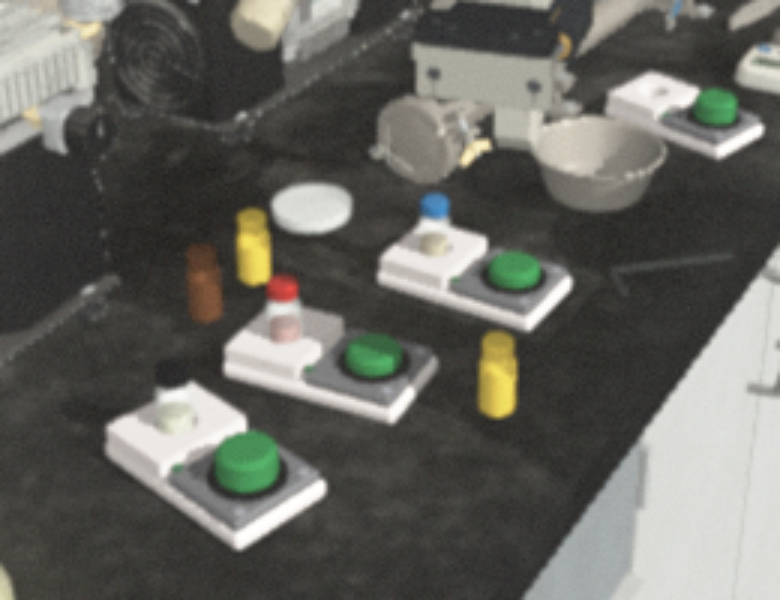

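The blue stand's key at (515,270) is down, the black and spare keys are still up, and nothing has moved. Next is black.

```bash
python3 -m creep '[{"dx":-0.035,"dy":0,"dz":0.013,"rx":0,"ry":0,"rz":0,"gripper":0},{"dx":-0.08,"dy":0,"dz":0.03,"rx":0,"ry":0,"rz":0,"gripper":0},{"dx":-0.12,"dy":0,"dz":0.045,"rx":0,"ry":0,"rz":0,"gripper":0},{"dx":-0.16,"dy":0,"dz":0.06,"rx":0,"ry":0,"rz":0,"gripper":0},{"dx":-0.2,"dy":0,"dz":0.075,"rx":0,"ry":0,"rz":0,"gripper":0},{"dx":-0.225,"dy":0,"dz":0.084,"rx":0,"ry":0,"rz":0,"gripper":0},{"dx":-0.225,"dy":0,"dz":0.084,"rx":0,"ry":0,"rz":0,"gripper":0},{"dx":-0.225,"dy":0.02,"dz":0.084,"rx":0,"ry":0,"rz":0,"gripper":0},{"dx":-0.225,"dy":0.04,"dz":0.084,"rx":0,"ry":0,"rz":0,"gripper":0},{"dx":-0.225,"dy":0.055,"dz":0.084,"rx":0,"ry":0,"rz":0,"gripper":0},{"dx":-0.225,"dy":0.06,"dz":0.084,"rx":0,"ry":0,"rz":0,"gripper":0},{"dx":-0.225,"dy":0.06,"dz":0.084,"rx":0,"ry":0,"rz":0,"gripper":0},{"dx":-0.225,"dy":0.06,"dz":0.084,"rx":0,"ry":0,"rz":0,"gripper":0}]'
python3 - <<'E'
from h import *
from cell import status,read_camera
p,d=read_camera("scene"); cv2.imwrite("pics/s7.png",cv2.resize(p[180:380,160:420],None,fx=3,fy=3)[:,:,::-1])
E
```

```text
time: 11.38
tool_pos: [0.4716, 0.3431, 0.0649]
tool_rot: [-1.57, 0.0, -1.336]
contact_force: [0.1, 0.4, 0.5]
opening: 0.0006
```

View pics/s7.png

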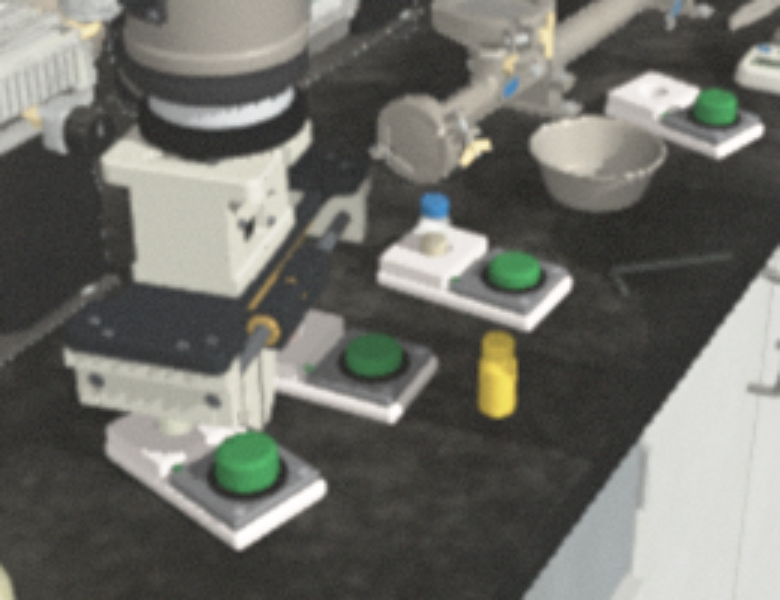

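The fingertips at about (250,425) are over the black stand's key at (248,460), the same alignment as the earlier two. Pressing now.

```bash
python3 -m creep '[{"dx":0,"dy":0.005,"dz":0,"rx":0,"ry":0,"rz":0,"gripper":0},{"dx":0,"dy":0.01,"dz":0,"rx":0,"ry":0,"rz":0,"gripper":0},{"dx":0,"dy":0.012,"dz":0,"rx":0,"ry":0,"rz":0,"gripper":0},{"dx":0,"dy":0.013,"dz":0,"rx":0,"ry":0,"rz":0,"gripper":0},{"dx":0,"dy":0.014,"dz":0,"rx":0,"ry":0,"rz":0,"gripper":0},{"dx":0,"dy":0.015,"dz":0,"rx":0,"ry":0,"rz":0,"gripper":0},{"dx":0,"dy":0.016,"dz":0,"rx":0,"ry":0,"rz":0,"gripper":0},{"dx":0,"dy":0.017,"dz":0,"rx":0,"ry":0,"rz":0,"gripper":0},{"dx":0,"dy":0.018,"dz":0,"rx":0,"ry":0,"rz":0,"gripper":0}]'
python3 -m creep '[{"dx":0,"dy":0.001,"dz":0,"rx":0,"ry":0,"rz":0,"gripper":0},{"dx":0,"dy":0.002,"dz":0,"rx":0,"ry":0,"rz":0,"gripper":0},{"dx":0,"dy":0.0025,"dz":0,"rx":0,"ry":0,"rz":0,"gripper":0},{"dx":0,"dy":0.0025,"dz":0,"rx":0,"ry":0,"rz":0,"gripper":0}]'
python3 -m creep '[{"dx":0,"dy":-0.01,"dz":0,"rx":0,"ry":0,"rz":0,"gripper":0},{"dx":0,"dy":-0.03,"dz":0,"rx":0,"ry":0,"rz":0,"gripper":0},{"dx":0,"dy":-0.05,"dz":0,"rx":0,"ry":0,"rz":0,"gripper":0},{"dx":0,"dy":-0.09,"dz":0,"rx":0,"ry":0,"rz":0,"gripper":0},{"dx":0,"dy":-0.13,"dz":0,"rx":0,"ry":0,"rz":0,"gripper":0},{"dx":0,"dy":-0.17,"dz":0,"rx":0,"ry":0,"rz":0,"gripper":0},{"dx":0,"dy":-0.2,"dz":0,"rx":0,"ry":0,"rz":0,"gripper":0},{"dx":0,"dy":-0.2,"dz":0,"rx":0,"ry":0,"rz":0,"gripper":0},{"dx":0,"dy":-0.2,"dz":0,"rx":0,"ry":0,"rz":0,"gripper":0}]'
python3 - <<'E'
from h import *
from cell import status,read_camera
p,d=read_camera("scene"); cv2.imwrite("pics/s8.png",cv2.resize(p[180:380,160:420],None,fx=3,fy=3)[:,:,::-1])
for c,s,m in greens("scene",p): print(c.round(1),s)
s=status.observe();print(s['time'],s['tool_pos'],s['contact_force'],abs(s['qvel']).max())
E
```

```text
time: 12.55
tool_pos: [0.4711, 0.343, 0.0461]
tool_rot: [-1.571, -0.0, -1.336]
contact_force: [-1.7, -0.8, 3.1]
opening: 0.0008
time: 13.05
tool_pos: [0.4714, 0.3431, 0.0436]
tool_rot: [-1.57, 0.0, -1.336]
contact_force: [-0.5, -0.0, -0.2]
opening: 0.0007
time: 14.18
tool_pos: [0.4708, 0.3428, 0.243]
tool_rot: [-1.572, -0.0, -1.336]
contact_force: [-0.3, 0.6, -0.1]
opening: 0.0002
[399.2 215.3] [393 211  12  10  96]
[331.9 269.8] [324 265  16  11 131]
[242.5 335.8] [233 329  20  15 229]
14.225 [0.47063366 0.34271178 0.24247931] [ 0.18977847 -0.85329215 -1.0396874 ] 0.009412189203668792
```

View pics/s8.png

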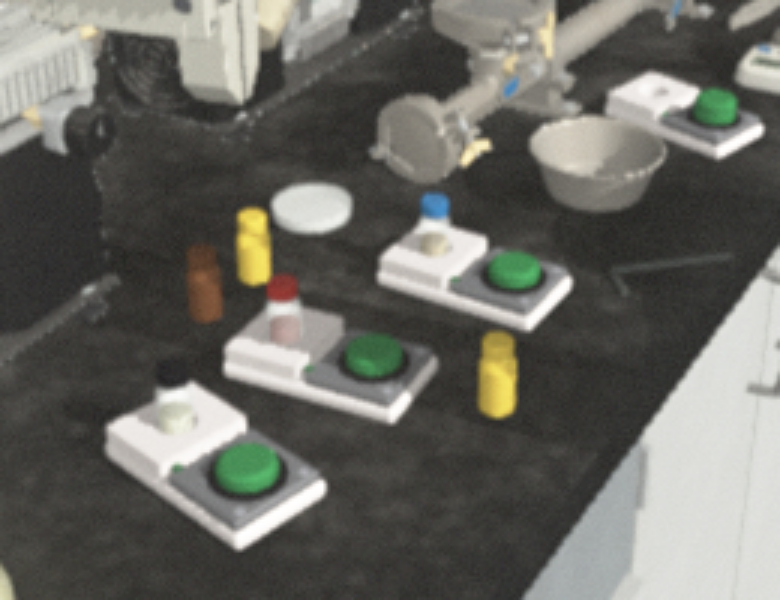

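All three keys are down: the blue blob's top edge dropped from row 261 to 265 and the black's from 325 to 329, about 7 mm. The spare key is unchanged at rows 210 to 211, the vials and bowl are where they were, and the arm is clear.

```bash
python3 -c "
from cell import robot
print(robot.hand_in())"
```

```text
the job is handed in; nothing more can be done
None
```

I pressed the keys at the red, blue and black vials, in that order, with the shut fingertips, and handed the job in at about 14 s. The hand-in gives no verdict, so success is judged from my own checks.

- **Key depth:** The fingertips went to z of about 27 mm at each key, which is about 7 mm of travel. The last picture shows all three keys low. The drop measured about 7 mm for blue and black. The colour mask lost the red key in the gripper's shadow, so that one is confirmed by eye and by the depth the fingertips reached.
- **Force:** The readings I took during the presses, at the end of each move, were at most about 3 N vertically.
- **Rest of the scene:** In the last picture the spare key is still up. The stands, vials and bowl show no visible movement, and the arm is clear of everything.
- **What went wrong:** My first move command was refused because its rows lacked some keys; nothing moved. The scene camera placed the key centres 9 to 10 mm nearer itself than the top camera did, because the keys' sides are visible from there. I used the top-view positions, corrected by about 1 mm.

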